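# Lay out the overhauled bike parts on their shadow tiles

### The arm

A 6-joint arm with a two-finger parallel gripper is mounted at the origin on the work surface. World frame = base frame: x ahead of the robot, y to its left, z up, the work surface at z = 0. Lengths are in m, angles in rad, forces in N, time in s.
With the tool pointing down it reaches from about 0.35 to 0.975 m from the base axis. Payload 4.9 kg.
Tool frame: the origin (TCP) lies midway between the tips of the shut fingers; the grasp point (between the pads) lies 19 mm behind it; z points along the fingers, y is the line along which they close (so a half turn about z gives the same grasp; the last joint's range is limited). The gripper opens to 85 mm and grips with 20 to 120 N. Pads are 22 mm wide; open, the fingers measure 114 mm over their backs; the gripper's body (76 mm by 85 mm) begins 54 mm behind the grasp point. The pads swing forward as they close: fully open they stand 13 mm farther back than shut.
Start: joints at [1.206, 0.053, 1.613, -0, 1.476, -0.119], TCP at [0.152, 0.606, 0.231] pointing down, gripper open.
Joint ranges: [-3.01, 3.01], [-1.01, 2.22], [0.06, 2.58], [-1.02, 4.17], [0.09, 2.62], [-3.14, 3.14]. Speed limits (rad/s): [2.57, 2.57, 3.14, 3.14, 3.14, 3.14].

### API

Orientations are given as a unit quaternion [w, x, y, z].
In Python, from plant import state, grab_frame, camera_info, job_done, spot_in, masks_of, pinpoint gives the robot as it stands.
- The arm moves only by the shell command python3 -m handwheel 'ROWS' [OPENING]. ROWS is JSON, a list that holds one entry, the list of rows, each a list of 6 numbers: the shift along the world's x, y, z in m, then the turn, a rotation vector about the world's x, y, z in degrees. In form: [[[tx, ty, tz, ax, ay, az], ...]]. A call has 1 to 20 rows; each row shifts and turns the commanded pose from where the row before left it; what a row does not reach is not made up. A row lasts 1/12 s, in which the tool goes at most 41.7 mm and 7.16 degrees, less where a joint would pass 70% of its speed; a pose out of reach is approached as far as the arm can. A call is refused whole if a number of a shift passes 0.0417 or a number of a turn 7.16, either way. A call with a gripper value outside its range is refused whole. OPENING is the opening, from 0 (shut) to 1 (fully open), set as the call begins (- or left out, the last holds). The fingers move at their own pace and stop on an object; the grip force is fixed at half the most. Time passes only in rows, so rows that do not move let the fingers close. It gives the time, the measured TCP pose, the force, the opening and the grip force at its end, in the units of the state.
- state(): the state, without advancing time (a new reading comes with each control period).
- grab_frame(name): name is "scene" or "top"; returns (picture, depth): 384x512x3 uint8, blue, green, red; 384x512 float32, m along the optical axis (not along the pixel's ray), 0 where there is no reading.
- camera_info(name): a dict with "fx", "fy", "cx", "cy" (pixels), "T" (4x4, takes a point from camera to world coordinates). Camera axes: x right, y up, looking along -z (the intrinsics and any distortion apply to the point x, -y, -z); pixel columns grow to the right and rows downward; lengths in m; the calibration is good to about 2 mm. A picture is of the moment at which its call begins. camera_info takes no time and is no camera call.
- job_done(): hands the job in; it is judged then, once.
Trained networks look in the newest picture that a camera, given by its name, has taken for a name from the list of things; names that differ only in an ending like _2 or _b are one class to them, and where a whole thing is asked for, a point or a joint stands for the part that bears it (a point fixed in the world has none). Each returns a list of dicts, best first, with "conf" (0 to 1); they miss things now and then, are a little off and sometimes report something else, mostly with a low value. They report only what shows in the picture. A call takes as long as a camera call. They do not tell look-alikes from the thing itself.
- spot_in(camera, thing): "box" ([left, top, width, height] in pixels, round what is visible of it).
- masks_of(camera, thing): "region" (384x512 bool, what is visible of it) and "box" ([left, top, width, height] in pixels, round what is visible of it).
- pinpoint(camera, thing): "position" ([column, row] in pixels: a listed point, or the origin of a listed thing).
The state is a dict: "time": time; "joint_pos": joint angles; "joint_vel": joint speeds; "joint_efforts": joint torques, N m; "tool_pos": TCP position; "tool_rot": TCP orientation; "contact_force": force on the tool from outside, world axes, zero at the start; "ft_torque": the same for the moment, N m; "gripper_width": opening from 0.0 (shut) to 1.0 (fully open); "grasp_force": force on a finger pad.
Only numpy, scipy, OpenCV 4.12 (cv2) and the standard library are available. Lean on these libraries where they do the work, as an engineer would, in place of code of your own. Each camera call takes 0.05 s, during which the arm holds its last target. There are 200 camera calls.

### The job

Put the pedal body, the dog-bone spanner, the large headset cup and the small headset cup each on the black tile that shows its own outline, lying flat and centred over the outline to within about a centimetre, the pedal and the spanner turned to lie along theirs (either way round). Leave the mug and the grease tub where they stand.

Things in the scene. Friction and masses are not known exactly. Their poses are not given: they have to be found in the camera images.
- pedal_center (a point): Black pedal body taken off its axle: an open rectangular frame with a cross barrel in the middle, 84 mm long (its x), 56 mm wide (its y), 24 mm high; the same either way round. Its two long sides are straight, solid bars, so it can be gripped across the 56 mm width at mid-length. About 0.2 kg. The point is its centre, 12 mm above what it lies on; z up.
- spanner_center (a point): Steel double-headed 'dog-bone' spanner lying flat: two round heads of 36 mm diameter with centres 68 mm apart, joined by a straight shank 18 mm wide; 104 mm long overall (its x), 22 mm thick; the same either way round. Grip it across the shank at mid-length (along its y). About 0.22 kg. The point is its centre, 11 mm above what it lies on; z up.
- cup_large_center (a point): Large aluminium headset cup: an upright plain tube, 58 mm outside, 46 mm inside, 26 mm high, standing on its end. Any yaw. About 0.09 kg. The point is its centre, 13 mm above what it stands on; z up.
- cup_small_center (a point): Small aluminium headset cup: an upright plain tube, 40 mm outside, 30 mm inside, 26 mm high, standing on its end. Any yaw. About 0.06 kg. The point is its centre, 13 mm above what it stands on; z up.
- tile_pedal: Fixed black rubber tile, 124 mm (its x) by 84 mm (its y), 6 mm thick, lying on the bench; the only one of the four same-sized tiles with a pedal outline, an 84 by 56 mm rectangle with two black windows, in flat white inlay at its middle. Origin at the middle of its underside (its top is 6 mm above), z up. The outline's long direction is the tile's x.
- tile_spanner: Fixed black rubber tile, 124 mm (its x) by 84 mm (its y), 6 mm thick, lying on the bench; the only one of the four same-sized tiles with a dog-bone spanner outline, 104 mm long, in flat white inlay at its middle. Origin at the middle of its underside (its top is 6 mm above), z up. The outline's long direction is the tile's x.
- tile_cup_large: Fixed black rubber tile, 124 mm (its x) by 84 mm (its y), 6 mm thick, lying on the bench; the only one of the four same-sized tiles with the larger ring, 58 mm outside, in flat white inlay at its middle. Origin at the middle of its underside (its top is 6 mm above), z up.
- tile_cup_small: Fixed black rubber tile, 124 mm (its x) by 84 mm (its y), 6 mm thick, lying on the bench; the only one of the four same-sized tiles with the smaller ring, 40 mm outside, in flat white inlay at its middle. Origin at the middle of its underside (its top is 6 mm above), z up.
- mug: White mug, 80 mm wide without its handle and 90 mm tall, standing loose beside the work. Origin at the centre of its underside.
- grease_tub: Round grease tub with a white lid, 70 mm wide and 70 mm tall, standing loose beside the work. Origin at the centre of its underside.
Things that resemble listed ones, but are neither listed nor needed, are in the scene too. What is shaped like the tile_spanner but orange or yellow is not meant.

How it is judged:
By the outcome, as a careful person would: the job done as asked, in the order asked, and still so for the second after the job is handed in, with the robot touching nothing.
It also fails if it takes over 106 s, if anything falls off the work surface, if the arm or the gripper's body presses on something with over 40 N, if the wrist force passes 120 N, or if a joint passes its speed limit or range.

## Working session

There is one attempt and no reset: what is moved stays moved. The work goes in short steps, Python scripts to look and compute and a shell command to move; the robot and the scene stay as the last step left them, time stands still between calls to the robot, and variables do not carry over. Pictures are saved under pics/ and viewed, at most 14 in all, crops included, and the job is handed in when it is done.

```bash
ls; mkdir -p pics; python3 - <<'E'
from plant import *
import cv2
for n in("scene","top"):
    p,d=grab_frame(n); cv2.imwrite(f"pics/{n}0.png",p); c=camera_info(n); print(n,c)
print(state())
E
```

```text
pics
scene {'fx': 380.2072581686334, 'fy': 380.2072581686334, 'cx': 255.6422530038768, 'cy': 191.4546347126668, 'T': array([[-0.58019125, -0.53675801,  0.612592  ,  1.09689105],
       [ 0.8144542 , -0.37632676,  0.44163619,  0.46108617],
       [-0.006517  ,  0.75516158,  0.65550631,  0.73297076],
       [ 0.        ,  0.        ,  0.        ,  1.        ]])}
top {'fx': 406.7037335233899, 'fy': 406.7037335233899, 'cx': 251.27791242240534, 'cy': 187.22819969488242, 'T': array([[ 0.01284337,  0.98693117, -0.16062971,  0.24030917],
       [-0.99989556,  0.01161157, -0.00860495, -0.00570717],
       [-0.00662733,  0.16072345,  0.98697723,  1.3617375 ],
       [ 0.        ,  0.        ,  0.        ,  1.        ]])}
{'time': 0.1, 'joint_pos': array([ 1.20599812e+00,  5.32901225e-02,  1.61413414e+00,  2.61094100e-05,
        1.47600312e+00, -1.18967820e-01]), 'joint_vel': array([ 2.45958724e-03, -9.74174259e-04, -9.12998795e-04, -4.35195276e-05,
        1.27036036e-03, -2.13032119e-04]), 'joint_efforts': array([-9.61564729e-04, -3.94908857e+01, -3.71360028e+01, -1.79966896e-04,
        4.00759396e-03,  2.78465230e-06]), 'tool_pos': array([0.15187519, 0.60569556, 0.23019988]), 'tool_rot': array([-2.32354065e-04,  1.22607113e-01,  9.92454863e-01, -8.87545865e-04]), 'contact_force': array([ 0.01078892, -0.03734617, -0.05617795]), 'ft_torque': array([-0.03866512, -0.01452173,  0.04028176]), 'grasp_force': 0.0, 'gripper_width': 1.0000551765568215}
```

View pics/scene0.png

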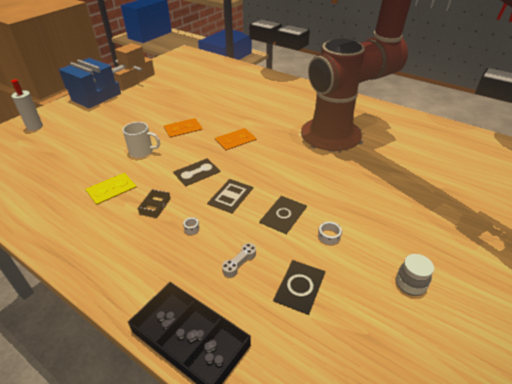

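View pics/top0.png

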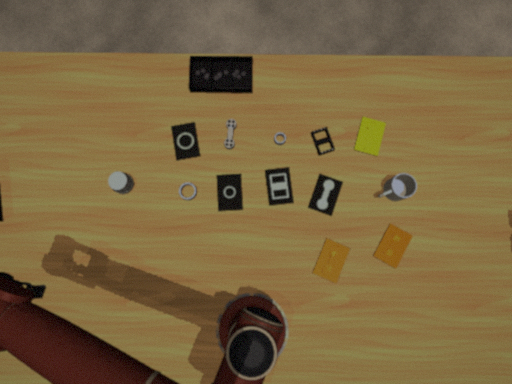

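The top view shows all four parts and their tiles. In pixels: pedal (322,140), spanner (231,134), small cup (280,138), large cup (187,191). Tiles: large ring (185,141), small ring (230,192), pedal (279,186), spanner (325,195). The orange and yellow tiles are decoys.

```bash
cat > h.py <<'E'
import numpy as np, cv2
from plant import *
def plane(n,px,z):
    c=camera_info(n); px=np.atleast_2d(px).astype(float); T=c["T"]
    r=np.c_[(px[:,0]-c["cx"])/c["fx"],-(px[:,1]-c["cy"])/c["fy"],-np.ones(len(px))]@T[:3,:3].T
    o=T[:3,3]; return (o+r*((z-o[2])/r[:,2])[:,None])[:,:2]
def meas(n,thing,z,near=None,zp=None):
    out=[]
    for m in masks_of(n,thing)[:4]:
        v,u=np.nonzero(m["region"])
        w=plane(n,np.c_[u,v],z).astype(np.float32)
        (cx,cy),(a,b),t=cv2.minAreaRect(w); 
        mu=w.mean(0); e,V=np.linalg.eigh(np.cov((w-mu).T)); ang=np.degrees(np.arctan2(V[1,1],V[0,1]))%180
        out.append(("M",round(m["conf"],2),[int(u.mean()),int(v.mean())],mu.round(4).tolist(),[round(cx,4),round(cy,4)],[round(a,3),round(b,3)],"pca",round(ang,1),"rect",round(t+(90 if b>a else 0),1)%180))
    for p in pinpoint(n,thing)[:4]:
        out.append(("P",round(p["conf"],2),np.round(p["position"],1).tolist(),plane(n,p["position"],z if zp is None else zp)[0].round(4).tolist()))
    print(n,thing)
    for o in out:
        if near is None or np.hypot(*(np.array(o[2])-near))<20: print("   ",*o)
E
python3 - <<'E'
from h import *
L=[("pedal_center",.018,.012,(322,140),(153,203)),("spanner_center",.016,.011,(231,134),(240,260)),("cup_large_center",.018,.013,(187,191),(330,233)),("cup_small_center",.018,.013,(280,138),(191,226)),
("tile_pedal",.006,0,(279,186),(231,195)),("tile_spanner",.006,0,(325,195),(197,172)),("tile_cup_large",.006,0,(185,141),(300,286)),("tile_cup_small",.006,0,(230,192),(284,214))]
for t,z,zp,a,b in L:
    meas("top",t,z,a,zp); meas("scene",t,z,b,zp)
print(state()["time"])
E
```

```text
top pedal_center
    M 0.64 [322, 140] [0.6216999888420105, -0.23430000245571136] [0.6215, -0.2344] [0.085, 0.059] pca 20.6 rect 19.4
    P 0.58 [322.6, 146.3] [0.6044, -0.2356]
scene pedal_center
    M 0.59 [154, 202] [0.628000020980835, -0.22519999742507935] [0.6273, -0.2255] [0.101, 0.068] pca 27.3 rect 20.1
top spanner_center
    M 0.65 [230, 133] [0.6439999938011169, 0.08060000091791153] [0.6437, 0.081] [0.035, 0.107] pca 176.4 rect 175.6
    P 0.61 [229.1, 132.5] [0.6501, 0.0848]
scene spanner_center
    M 0.75 [238, 259] [0.6516000032424927, 0.08889999985694885] [0.6503, 0.0894] [0.046, 0.113] pca 177.2 rect 175.8
    P 0.88 [239.7, 259.4] [0.6471, 0.0878]
top cup_large_center
    M 0.4 [183, 189] [0.450300008058548, 0.23260000348091125] [0.4418, 0.2282] [0.056, 0.038] pca 19.0 rect 14.9
    P 0.62 [189.2, 188.6] [0.4527, 0.2147]
scene cup_large_center
    M 0.81 [329, 232] [0.4514999985694885, 0.2264000028371811] [0.4504, 0.2273] [0.078, 0.061] pca 19.3 rect 28.4
    P 0.75 [330.1, 233.0] [0.4468, 0.2264]
top cup_small_center
    M 0.54 [279, 137] [0.6312000155448914, -0.0883
[... 893 characters left out ...]
414848328] [0.4464, -0.2346] [0.09, 0.124] pca 160.3 rect 160.3
    P 0.98 [199.5, 172.9] [0.4405, -0.2275]
top tile_cup_large
    P 0.7 [185.8, 142.2] [0.617, 0.2346]
scene tile_cup_large
    M 0.86 [299, 286] [0.6279000043869019, 0.24240000545978546] [0.6247, 0.2412] [0.126, 0.083] pca 9.6 rect 10.6
    P 0.67 [298.4, 287.0] [0.6265, 0.2397]
top tile_cup_small
    M 0.56 [229, 191] [0.44510000944137573, 0.07919999957084656] [0.4444, 0.0808] [0.122, 0.081] pca 1.7 rect 1.5
    P 0.58 [227.8, 186.1] [0.4649, 0.0859]
scene tile_cup_small
    M 0.67 [282, 214] [0.45320001244544983, 0.0869000032544136] [0.4514, 0.0856] [0.13, 0.088] pca 7.1 rect 5.4
    P 0.95 [282.2, 216.1] [0.454, 0.0864]
1.7
```

```bash
cat > seg.py <<'E'
from h import *
seeds={"top":dict(t_ped=(279,186),t_spa=(325,195),t_lar=(185,141),t_sma=(230,192),pedal=(322,140)),
"scene":dict(t_ped=(231,195),t_spa=(197,172),t_lar=(300,286),t_sma=(284,214),pedal=(153,203))}
for n in seeds:
    p,d=grab_frame(n); g=p.max(2); 
    b=(g<90).astype(np.uint8); N,lab=cv2.connectedComponents(b)
    for k,(u,v) in seeds[n].items():
        w=lab[v-14:v+15,u-14:u+15]; ids=np.bincount(w[w>0]).argmax()
        m=(lab==ids).astype(np.uint8); cs,_=cv2.findContours(m,cv2.RETR_EXTERNAL,cv2.CHAIN_APPROX_NONE)
        f=cv2.drawContours(np.zeros_like(m),cs,-1,1,-1); vv,uu=np.nonzero(f)
        w=plane(n,np.c_[uu,vv],.006 if k[0]=="t" else .018).astype(np.float32); c,s,t=cv2.minAreaRect(w)
        print(n,k,len(uu),w.mean(0).round(4),np.round(c,4),np.round(s,3),round(t,1))
    # table height from depth
    c=camera_info(n);T=c["T"]
    for u,v in ((255,160),(300,165),(210,165),(150,160)) if n=="top" else ((255,290),(300,250),(210,240),(150,230)):
        z=d[v,u]; print((T[:3,:3]@[(u-c["cx"])/c["fx"]*z,-(v-c["cy"])/c["fy"]*z,-z]+T[:3,3]).round(4),end=" ")
    print()
p=grab_frame("top")[0]; q=grab_frame("scene")[0]
a=cv2.resize(p[105:225,140:360],None,fx=3.6,fy=3.6,interpolation=cv2.INTER_CUBIC)[:, :800]
cv2.imwrite("pics/topcrop.png",a)
cv2.imwrite("pics/scenecrop.png",cv2.resize(q[150:320,130:350],None,fx=3.5,fy=3.5,interpolation=cv2.INTER_CUBIC))
E
python3 seg.py
```

```text
top t_ped 879 [ 0.4671 -0.086 ] [ 0.4673 -0.086 ] [0.122 0.083] 7.1
top t_spa 894 [ 0.4399 -0.242 ] [ 0.4406 -0.2416] [0.083 0.123] 70.7
top t_lar 833 [0.6209 0.2362] [0.6214 0.2365] [0.123 0.083] 11.1
top t_sma 879 [0.4442 0.0806] [0.445  0.0808] [0.122 0.083] 4.3
top pedal 434 [ 0.6222 -0.2338] [ 0.6224 -0.2334] [0.087 0.06 ] 19.0
[ 0.5579 -0.0054 -0.0052] [ 0.542 -0.16  -0.005] [ 0.5382  0.149  -0.0037] [ 5.527e-01  3.554e-01 -3.000e-04] 
scene t_ped 748 [ 0.4744 -0.0788] [ 0.4721 -0.0796] [0.12  0.078] 7.5
scene t_spa 329 [ 0.4504 -0.2311] [ 0.4459 -0.2346] [0.078 0.118] 70.4
scene t_lar 1599 [0.6281 0.2427] [0.6252 0.2418] [0.121 0.081] 11.0
scene t_sma 890 [0.4518 0.0871] [0.4495 0.0863] [0.12  0.079] 4.2
scene pedal 514 [ 0.6312 -0.2234] [ 0.63   -0.2239] [0.097 0.064] 19.1
[ 6.897e-01  1.634e-01 -6.000e-04] [ 5.296e-01  1.871e-01 -3.000e-04] [ 0.6328 -0.0196 -0.0018] [ 6.983e-01 -1.714e-01 -4.000e-04]
```

View pics/topcrop.png

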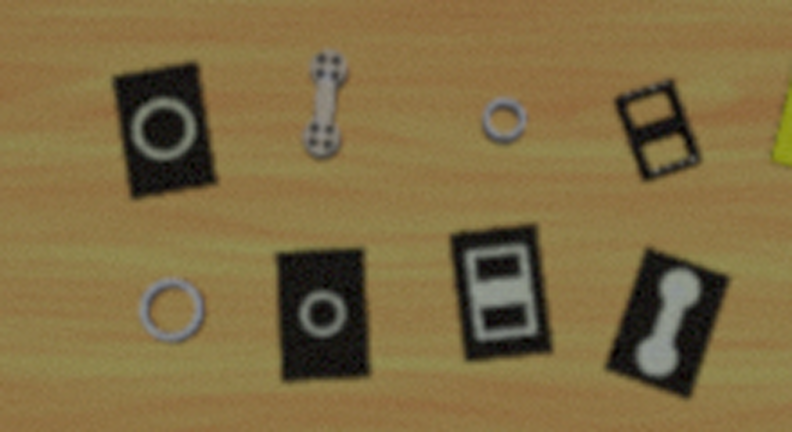

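Both cameras agree on shapes and angles but differ by a constant offset of about 6 mm in x and y. I'll settle that with the gripper as reference. Moving to the pedal now.

```bash
R=1; python3 -m handwheel '[[[0.0197,-0.0348,0,0,0,1.65],[0.0197,-0.0348,0,0,0,1.65],[0.0197,-0.0348,0,0,0,1.65],[0.0197,-0.0348,0,0,0,1.65],[0.0197,-0.0348,0,0,0,1.65],[0.0197,-0.0348,0,0,0,1.65],[0.0197,-0.0348,0,0,0,1.65],[0.0197,-0.0348,0,0,0,1.65],[0.0197,-0.0348,0,0,0,1.65],[0.0197,-0.0348,0,0,0,1.65],[0.0197,-0.0348,0,0,0,1.65],[0.0197,-0.0348,0,0,0,1.65],[0.0197,-0.0348,0,0,0,1.65],[0.0197,-0.0348,0,0,0,1.65],[0.0197,-0.0348,0,0,0,1.65],[0.0197,-0.0348,0,0,0,1.65],[0.0197,-0.0348,0,0,0,1.65],[0.0197,-0.0348,0,0,0,1.65],[0.0197,-0.0348,0,0,0,1.65],[0.0197,-0.0348,0,0,0,1.65]]]'
python3 -m handwheel '[[[0.0197,-0.0348,0,0,0,0],[0.0197,-0.0348,0,0,0,0],[0.0197,-0.0348,-0.01,0,0,0],[0.0197,-0.0348,-0.01,0,0,0],[0,0,-0.03,0,0,0],[0,0,-0.03,0,0,0],[0,0,-0.03,0,0,0],[0,0,-0.02,0,0,0],[0,0,0,0,0,0],[0,0,0,0,0,0]]]'
python3 - <<'E'
from h import *
s=state();print(s["tool_pos"],s["tool_rot"])
q=grab_frame("scene")[0];p=grab_frame("top")[0]
a=cv2.resize(q[120:245,90:215],(560,560),interpolation=cv2.INTER_CUBIC)
cv2.imwrite("pics/a1.png",a)
from plant import camera_info
c=camera_info("scene");T=np.linalg.inv(c["T"])
for P in [s["tool_pos"]]:
    x=T@np.r_[P,1]; print(c["cx"]-c["fx"]*x[0]/x[2], c["cy"]+c["fy"]*x[1]/x[2])
E
```

```text
time: 3.57
tool_pos: [0.5468, -0.0919, 0.2315]
tool_rot: [0.0, -0.165, 0.986, -0.0]
contact_force: [-0.5, 0.3, 0.4]
gripper_width: 1.001
grasp_force: 0.0
time: 4.4
tool_pos: [0.624, -0.2286, 0.0999]
tool_rot: [-0.001, -0.164, 0.986, 0.001]
contact_force: [-0.1, 0.4, 0.7]
gripper_width: 1.003
grasp_force: 0.0
[ 0.62399226 -0.22857472  0.09987934] [-1.27660607e-03 -1.64327035e-01  9.86404658e-01  9.20275634e-04]
148.95653649255385 178.16269493495764
```

View pics/a1.png

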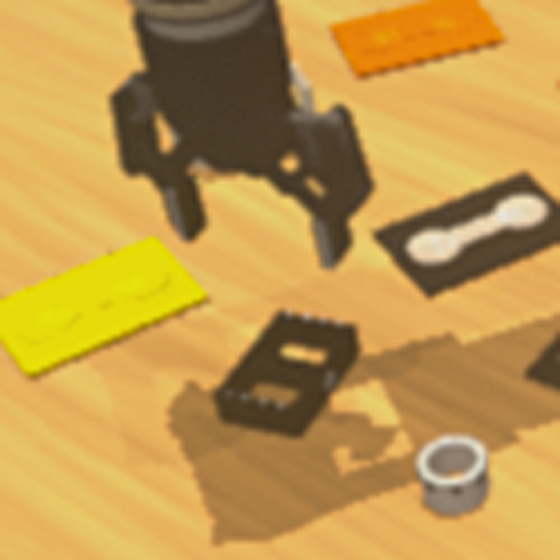

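The finger-tip midpoint is at about (148,177) in the scene image, where the calibration predicts it to within 1 px, so the scene camera is trustworthy. I'll now fit solid silhouettes in both first pictures.

```bash
cat > fit.py <<'E'
from h import *
from scipy.optimize import minimize
import sys
def proj(n,P):
    c=camera_info(n);x=np.c_[P,np.ones(len(P))]@np.linalg.inv(c["T"]).T
    return np.c_[c["cx"]-c["fx"]*x[:,0]/x[:,2],c["cy"]+c["fy"]*x[:,1]/x[:,2]]
def circ(r,x=0): a=np.linspace(0,2*np.pi,40,endpoint=False); return np.c_[x+r*np.cos(a),r*np.sin(a)]
def box(a,b): return np.array([[a,b],[a,-b],[-a,-b],[-a,b]])/2
S=dict(pedal=([box(.084,.056)],0,.024),spanner=([circ(.018,.034),circ(.018,-.034),box(.068,.018)],0,.022),large=([circ(.029)],0,.026),small=([circ(.02)],0,.026),
 t_ped=([box(.124,.084)],0,.006))
for k in("t_spa","t_lar","t_sma"):S[k]=S["t_ped"]
K=8
def render(n,k,x,y,t,o,zb=0):
    parts,z0,z1=S[k];R=np.array([[np.cos(t),np.sin(t)],[-np.sin(t),np.cos(t)]]);im=np.zeros((70*K,70*K),np.uint8)
    for p in parts:
        w=p@R+[x,y];P=np.r_[np.c_[w,np.full(len(w),z0+zb)],np.c_[w,np.full(len(w),z1+zb)]]
        q=(proj(n,P)-o+.5)*K
        cv2.fillConvexPoly(im,np.round(cv2.convexHull(q.astype(np.float32))).astype(int),255)
    return cv2.resize(im,(70,70),interpolation=cv2.INTER_AREA)/255.
def fit(n,img,k,x,y,t,zb=0):
    o=np.round(proj(n,[[x,y,.01]])[0])-35; o=o.astype(int); c=img[o[1]:o[1]+70,o[0]:o[0]+70].astype(float)
    hsv=cv2.cvtColor(c.astype(np.uint8),cv2.COLOR_BGR2HSV)
    if k=="pedal" or k[0]=="t": m=np.clip((130-c.max(2))/70,0,1)
    else: m=np.clip((105-hsv[...,1].astype(float))/50,0,1)*(c.max(2)>50)
    m8=(m>.5).astype(np.uint8); N,l,st,_=cv2.connectedComponentsWithStats(cv2.dilate(m8,np.ones((3,3))))
    w=l[29:42,29:42]; i=np.bincount(w[w>0],minlength=2).argmax(); m=m*(l==i)
    cs,_=cv2.findContours((m>.5).astype(np.uint8),0,2); f=cv2.drawContours(np.zeros_like(m8),cs,-1,1,-1)
    e=cv2.erode(f,np.ones((3,3)));m=np.maximum(m,e)
    r=lambda v:((render(n,k,*(np.array(v)*[1e-3,1e-3,1e-2]),o,zb)-m)**2).sum()
    x0=np.array([x*1e3,y*1e3,t*1e2]); b=minimize(r,x0,method="Nelder-Mead",options=dict(initial_simplex=[x0,x0+[6,0,0],x0+[0,6,0],x0+[0,0,8]],xatol=.1,fatol=.05))
    v=b.x; print(n,k,v[:2].round(1),"deg",round(np.degrees(v[2]/100),1),"res",round(b.fun,1),"of",round(m.sum()))
    return v
G=dict(pedal=(.6255,-.2285,.332),spanner=(.648,.085,-.075),large=(.449,.225,0),small=(.633,-.083,0),t_ped=(.47,-.082,.13),t_spa=(.444,-.237,-.34),t_lar=(.624,.24,.19),t_sma=(.448,.084,.075))
if __name__=="__main__":
    for n in("scene","top"):
        im=cv2.imread(f"pics/{n}0.png")
        for k in G: fit(n,im,k,*G[k])
E
python3 fit.py
```

```text
scene pedal [ 626.6 -229.7] deg 24.0 res 66.9 of 518
scene spanner [646.7  85.5] deg -2.6 res 64.3 of 459
scene large [444.7 224. ] deg 0.4 res 26.4 of 412
scene small [631.1 -85. ] deg 5.5 res 18.9 of 205
scene t_ped [467.5 -83.7] deg 7.4 res 101.3 of 733
scene t_spa [ 442.  -236.9] deg -18.4 res 332.5 of 314
scene t_lar [622.  239.6] deg 11.2 res 107.5 of 1609
scene t_sma [446.   83.7] deg 5.9 res 109.9 of 870
top pedal [ 623.4 -234.7] deg 19.4 res 4.5 of 443
top spanner [647.4  82.4] deg -3.9 res 10.1 of 228
top large [445.9 221.3] deg 3.0 res 3.4 of 267
top small [632.2 -88.3] deg 6.7 res 2.1 of 128
top t_ped [467.3 -86.2] deg 7.1 res 4.0 of 899
top t_spa [ 440.7 -242.3] deg -19.5 res 3.7 of 915
top t_lar [621.7 236.6] deg 10.9 res 4.7 of 853
top t_sma [444.7  80.6] deg 4.3 res 4.3 of 900
```

```bash
python3 -m handwheel '[[[0,-0.004,-0.03,0,0,0.5],[0,0,-0.03,0,0,0],[0,0,-0.02,0,0,0],[0,0,-0.015,0,0,0],[0,0,-0.004,0,0,0],[0,0,0,0,0,0]]]'
python3 -m handwheel '[[[0,0,0,0,0,0],[0,0,0,0,0,0],[0,0,0,0,0,0],[0,0,0,0,0,0],[0,0,0,0,0,0],[0,0,0,0,0,0],[0,0,0,0,0,0],[0,0,0,0,0,0],[0,0,0,0,0,0],[0,0,0,0,0,0]]]' 0
```

```text
time: 5.0
tool_pos: [0.6252, -0.233, 0.0026]
tool_rot: [0.0, -0.169, 0.986, -0.0]
contact_force: [-0.2, 0.5, -0.5]
gripper_width: 1.004
grasp_force: 0.0
time: 5.83
tool_pos: [0.6268, -0.2339, 0.0051]
tool_rot: [0.002, -0.169, 0.986, -0.001]
contact_force: [-0.3, -0.7, 6.0]
gripper_width: 0.638
grasp_force: 66.5
```

```bash
python3 -m handwheel '[[[0,0,0.02,0,0,0],[0,0,0.03,0,0,0],[-0.0156,0.0149,0.01,0,0,-1.23],[-0.0156,0.0149,0,0,0,-1.23],[-0.0156,0.0149,0,0,0,-1.23],[-0.0156,0.0149,0,0,0,-1.23],[-0.0156,0.0149,0,0,0,-1.23],[-0.0156,0.0149,0,0,0,-1.23],[-0.0156,0.0149,0,0,0,-1.23],[-0.0156,0.0149,0,0,0,-1.23],[-0.0156,0.0149,0,0,0,-1.23],[-0.0156,0.0149,0,0,0,-1.23],[0,0,0,0,0,0],[0,0,0,0,0,0],[0,0,0,0,0,0]]]'
python3 - <<'E'
from h import *
s=state();print(s["tool_pos"],s["tool_rot"])
q=grab_frame("scene")[0]
cv2.imwrite("pics/a2.png",cv2.resize(q[120:245,160:285],(560,560),interpolation=cv2.INTER_CUBIC))
E
```

```text
time: 7.08
tool_pos: [0.4693, -0.0843, 0.0626]
tool_rot: [0.0, -0.062, 0.998, -0.0]
contact_force: [-0.3, 0.2, -2.3]
gripper_width: 0.639
grasp_force: 65.6
[ 0.4692839  -0.08426311  0.06262607] [ 4.81832653e-04 -6.22271535e-02  9.98061850e-01 -3.05318195e-04]
```

View pics/a2.png

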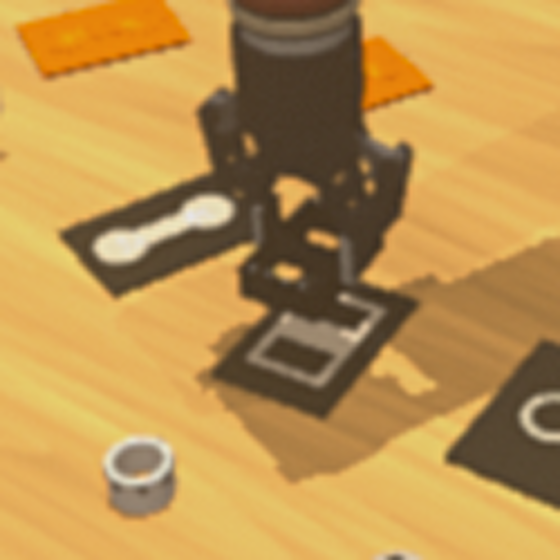

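The pedal is held level over its tile. Lowering and releasing it.

```bash
python3 -m handwheel '[[[0,0,-0.025,0,0,0],[0,0,-0.018,0,0,0],[0,0,-0.006,0,0,0],[0,0,-0.002,0,0,0],[0,0,-0.0005,0,0,0],[0,0,0,0,0,0]]]'
python3 -m handwheel '[[[0,0,0,0,0,0],[0,0,0,0,0,0],[0,0,0,0,0,0],[0,0,0,0,0,0],[0,0,0,0,0,0],[0,0,0,0,0,0],[0,0,0.01,0,0,0],[0,0,0.03,0,0,0],[0,0,0.03,0,0,0],[0,0,0,0,0,0]]]' 1
```

```text
time: 7.63
tool_pos: [0.4697, -0.0846, 0.0113]
tool_rot: [0.0, -0.062, 0.998, -0.0]
contact_force: [1.2, 0.9, -2.6]
gripper_width: 0.641
grasp_force: 65.6
time: 8.47
tool_pos: [0.4732, -0.0854, 0.088]
tool_rot: [0.005, -0.062, 0.998, -0.002]
contact_force: [0.7, -0.3, 0.9]
gripper_width: 1.0
grasp_force: 0.0
```

```bash
python3 -m handwheel '[[[0.0178,0.0168,0,0,0,-1.1],[0.0178,0.0168,0,0,0,-1.1],[0.0178,0.0168,0,0,0,-1.1],[0.0178,0.0168,0,0,0,-1.1],[0.0178,0.0168,0,0,0,-1.1],[0.0178,0.0168,0,0,0,-1.1],[0.0178,0.0168,0,0,0,-1.1],[0.0178,0.0168,0,0,0,-1.1],[0.0178,0.0168,0,0,0,-1.1],[0.0178,0.0168,0,0,0,-1.1],[0,0,0,0,0,0],[0,0,0,0,0,0],[0,0,0,0,0,0]]]'
python3 - <<'E'
from h import *
s=state();print(s["tool_pos"],s["tool_rot"])
q=grab_frame("scene")[0]
cv2.imwrite("pics/a3.png",cv2.resize(q[160:310,160:310],(600,600),interpolation=cv2.INTER_CUBIC))
E
```

```text
time: 9.55
tool_pos: [0.6463, 0.0837, 0.0807]
tool_rot: [-0.0, 0.034, 0.999, -0.0]
contact_force: [-0.5, -0.5, 0.5]
gripper_width: 1.001
grasp_force: 0.0
[0.64634672 0.0837028  0.08071957] [-3.85221700e-04  3.37128595e-02  9.99431469e-01 -1.85023674e-04]
```

View pics/a3.png

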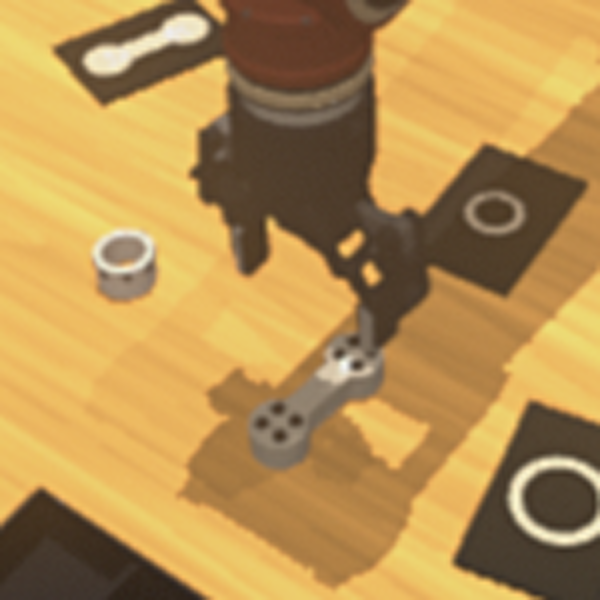

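Gripper centred above the spanner, whose heads are at about (230,266) and (249,250). Descending to grip.

```bash
python3 -m handwheel '[[[0.001,0,-0.03,0,0,0],[0,0,-0.025,0,0,0],[0,0,-0.014,0,0,0],[0,0,-0.004,0,0,0],[0,0,0,0,0,0]]]'
python3 -m handwheel '[[[0,0,0,0,0,0],[0,0,0,0,0,0],[0,0,0,0,0,0],[0,0,0,0,0,0],[0,0,0,0,0,0],[0,0,0,0,0,0],[0,0,0,0,0,0],[0,0,0,0,0,0],[0,0,0,0,0,0],[0,0,0,0,0,0],[0,0,0,0,0,0],[0,0,0,0,0,0],[0,0,0,0,0,0]]]' 0
```

```text
time: 10.02
tool_pos: [0.6463, 0.0835, 0.0063]
tool_rot: [-0.002, 0.034, 0.999, -0.0]
contact_force: [-1.5, 0.2, 0.4]
gripper_width: 0.999
grasp_force: 0.0
time: 11.1
tool_pos: [0.6486, 0.084, 0.0088]
tool_rot: [0.001, 0.034, 0.999, 0.0]
contact_force: [-0.5, -0.3, 5.4]
gripper_width: 0.195
grasp_force: 62.9
```

```bash
python3 -m handwheel '[[[0,0,0.02,0,0,0],[0,0,0.035,0,0,0],[-0.0206,-0.0324,0.01,0,0,-1.56],[-0.0206,-0.0324,0,0,0,-1.56],[-0.0206,-0.0324,0,0,0,-1.56],[-0.0206,-0.0324,0,0,0,-1.56],[-0.0206,-0.0324,0,0,0,-1.56],[-0.0206,-0.0324,0,0,0,-1.56],[-0.0206,-0.0324,0,0,0,-1.56],[-0.0206,-0.0324,0,0,0,-1.56],[-0.0206,-0.0324,0,0,0,-1.56],[-0.0206,-0.0324,0,0,0,-1.56],[0,0,0,0,0,0],[0,0,0,0,0,0],[0,0,0,0,0,0]]]'
python3 - <<'E'
from h import *
s=state();print(s["tool_pos"],s["tool_rot"])
q=grab_frame("scene")[0]
cv2.imwrite("pics/a4.png",cv2.resize(q[110:235,140:265],(560,560),interpolation=cv2.INTER_CUBIC))
E
```

```text
time: 12.35
tool_pos: [0.4414, -0.2394, 0.072]
tool_rot: [-0.001, 0.169, 0.986, 0.001]
contact_force: [0.3, 0.2, -1.0]
gripper_width: 0.188
grasp_force: 62.1
[ 0.44138576 -0.23942112  0.07195535] [-6.05872522e-04  1.69467881e-01  9.85535329e-01  6.20431340e-04]
```

View pics/a4.png

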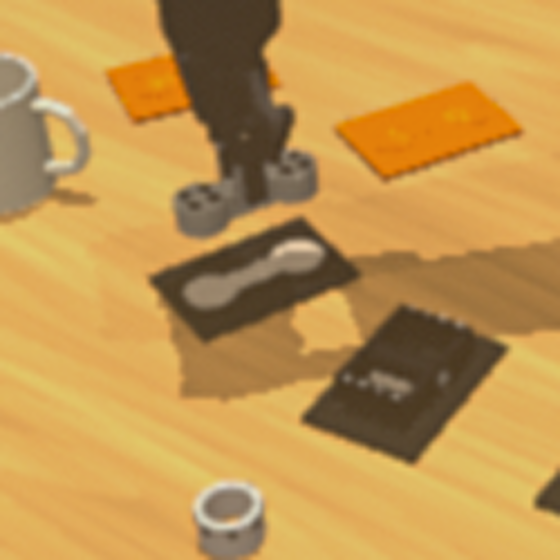

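The spanner is held level above its outline, and the pedal lies on its tile. Lowering.

```bash
python3 -m handwheel '[[[0,0,-0.025,0,0,0],[0,0,-0.022,0,0,0],[0,0,-0.007,0,0,0],[0,0,-0.003,0,0,0],[0,0,-0.0005,0,0,0],[0,0,0,0,0,0]]]'
python3 -m handwheel '[[[0,0,0,0,0,0],[0,0,0,0,0,0],[0,0,0,0,0,0],[0,0,0,0,0,0],[0,0,0,0,0,0],[0,0,0,0,0,0],[0,0,0,0,0,0],[0,0,0,0,0,0],[0,0,0.01,0,0,0],[0,0,0.03,0,0,0],[0,0,0.03,0,0,0],[0,0,0,0,0,0]]]' 1
```

```text
time: 12.9
tool_pos: [0.4426, -0.2392, 0.0155]
tool_rot: [0.0, 0.168, 0.986, -0.0]
contact_force: [-0.3, -0.6, -1.7]
gripper_width: 0.192
grasp_force: 62.1
time: 13.9
tool_pos: [0.4456, -0.2427, 0.0926]
tool_rot: [0.005, 0.169, 0.986, -0.003]
contact_force: [-0.0, -1.0, 0.7]
gripper_width: 1.004
grasp_force: 0.0
```

```bash
python3 -m handwheel '[[[0.0003,0.0386,0,0,0,0],[0.0003,0.0386,0,0,0,0],[0.0003,0.0386,0,0,0,0],[0.0003,0.0386,0,0,0,0],[0.0003,0.0386,0,0,0,0],[0.0003,0.0386,0,0,0,0],[0.0003,0.0386,0,0,0,0],[0.0003,0.0386,0,0,0,0],[0.0003,0.0386,0,0,0,0],[0.0003,0.0386,0,0,0,0],[0.0003,0.0386,0,0,0,0],[0.0003,0.0386,0,0,0,0],[0,0,0,0,0,0],[0,0,0,0,0,0],[0,0,0,0,0,0]]]'
python3 - <<'E'
from h import *
s=state();print(s["tool_pos"],s["tool_rot"])
q=grab_frame("scene")[0]
cv2.imwrite("pics/a5.png",cv2.resize(q[140:265,260:385],(560,560),interpolation=cv2.INTER_CUBIC))
E
```

```text
time: 15.15
tool_pos: [0.4454, 0.2232, 0.0855]
tool_rot: [0.0, 0.169, 0.986, -0.0]
contact_force: [1.0, 0.1, -0.7]
gripper_width: 1.002
grasp_force: 0.0
[0.44536594 0.22315246 0.08545312] [ 4.81617558e-05  1.68848071e-01  9.85642071e-01 -1.87246542e-04]
```

View pics/a5.png

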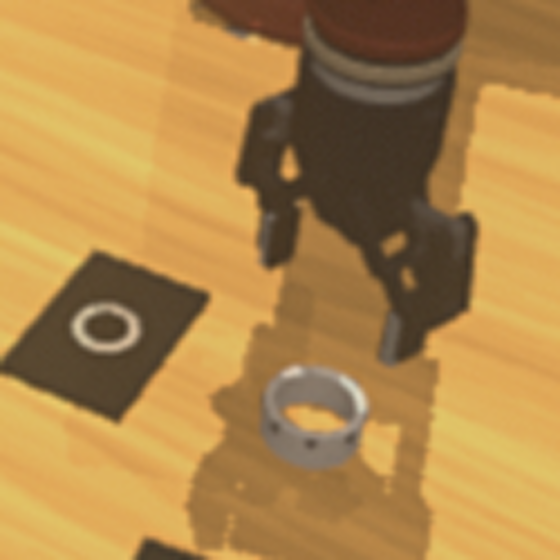

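Gripper open and centred over the large cup (330,227). Descending to grip.

```bash
python3 -m handwheel '[[[0,0,-0.035,0,0,0],[0,0,-0.03,0,0,0],[0,0,-0.013,0,0,0],[0,0,-0.004,0,0,0],[0,0,0,0,0,0]]]'
python3 -m handwheel '[[[0,0,0,0,0,0],[0,0,0,0,0,0],[0,0,0,0,0,0],[0,0,0,0,0,0],[0,0,0,0,0,0],[0,0,0,0,0,0],[0,0,0,0,0,0],[0,0,0,0,0,0],[0,0,0,0,0,0]]]' 0
```

```text
time: 15.62
tool_pos: [0.4446, 0.2217, 0.0021]
tool_rot: [-0.001, 0.17, 0.985, -0.001]
contact_force: [0.1, -0.2, 0.3]
gripper_width: 0.998
grasp_force: 0.0
time: 16.37
tool_pos: [0.4475, 0.2235, 0.0059]
tool_rot: [0.002, 0.169, 0.986, 0.001]
contact_force: [-0.6, -2.0, 4.9]
gripper_width: 0.663
grasp_force: 63.2
```

```bash
python3 -m handwheel '[[[0,0,0.02,0,0,0],[0,0,0.035,0,0,0],[0.0294,0.0026,0,0,0,0],[0.0294,0.0026,0,0,0,0],[0.0294,0.0026,0,0,0,0],[0.0294,0.0026,0,0,0,0],[0.0294,0.0026,0,0,0,0],[0.0294,0.0026,0,0,0,0],[0,0,0,0,0,0],[0,0,0,0,0,0],[0,0,0,0,0,0]]]'
python3 - <<'E'
from h import *
s=state();print(s["tool_pos"],s["tool_rot"])
q=grab_frame("scene")[0]
cv2.imwrite("pics/a6.png",cv2.resize(q[200:325,230:355],(560,560),interpolation=cv2.INTER_CUBIC))
E
```

```text
time: 17.28
tool_pos: [0.6215, 0.2388, 0.0586]
tool_rot: [-0.0, 0.169, 0.986, 0.0]
contact_force: [-0.4, 0.0, -0.1]
gripper_width: 0.658
grasp_force: 64.3
[0.62152701 0.23875587 0.05862817] [-1.38789190e-04  1.69240091e-01  9.85574844e-01  1.68907038e-06]
```

View pics/a6.png

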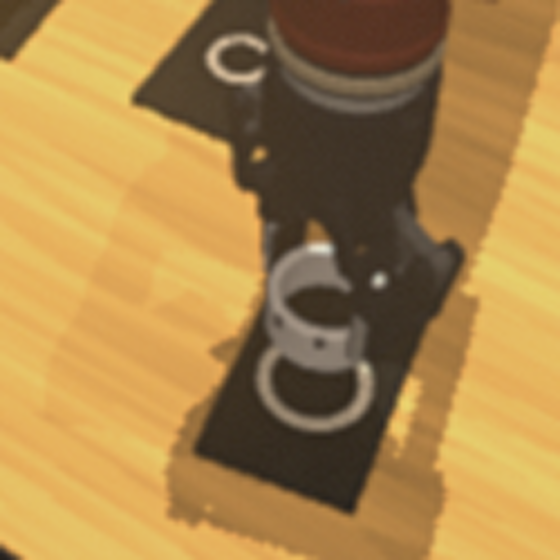

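Large cup held level above its ring (300,286). Lowering.

```bash
python3 -m handwheel '[[[0,0,-0.025,0,0,0],[0,0,-0.014,0,0,0],[0,0,-0.006,0,0,0],[0,0,-0.002,0,0,0],[0,0,-0.0005,0,0,0],[0,0,0,0,0,0]]]'
python3 -m handwheel '[[[0,0,0,0,0,0],[0,0,0,0,0,0],[0,0,0,0,0,0],[0,0,0,0,0,0],[0,0,0,0,0,0],[0,0,0,0,0,0],[0,0,0.01,0,0,0],[0,0,0.03,0,0,0],[0,0,0.03,0,0,0],[0,0,0,0,0,0]]]' 1
```

```text
time: 17.83
tool_pos: [0.6207, 0.2388, 0.012]
tool_rot: [-0.001, 0.169, 0.986, -0.0]
contact_force: [-5.2, -1.6, 6.0]
gripper_width: 0.66
grasp_force: 65.0
time: 18.67
tool_pos: [0.6265, 0.2401, 0.0893]
tool_rot: [0.006, 0.169, 0.986, 0.003]
contact_force: [1.4, 0.2, 1.6]
gripper_width: 0.999
grasp_force: 0.0
```

```bash
python3 -m handwheel '[[[0.0011,-0.0361,0,0,0,0],[0.0011,-0.0361,0,0,0,0],[0.0011,-0.0361,0,0,0,0],[0.0011,-0.0361,0,0,0,0],[0.0011,-0.0361,0,0,0,0],[0.0011,-0.0361,0,0,0,0],[0.0011,-0.0361,0,0,0,0],[0.0011,-0.0361,0,0,0,0],[0.0011,-0.0361,0,0,0,0],[0,0,0,0,0,0],[0,0,0,0,0,0],[0,0,0,0,0,0]]]'
python3 - <<'E'
from h import *
s=state();print(s["tool_pos"],s["tool_rot"])
q=grab_frame("scene")[0]
cv2.imwrite("pics/a7.png",cv2.resize(q[140:330,130:350],None,fx=3,fy=3,interpolation=cv2.INTER_CUBIC))
E
```

```text
time: 19.67
tool_pos: [0.6319, -0.086, 0.0813]
tool_rot: [0.0, 0.169, 0.986, 0.0]
contact_force: [0.4, 0.4, 0.5]
gripper_width: 1.002
grasp_force: 0.0
[ 0.63193048 -0.08598123  0.08127135] [2.29859844e-04 1.69459003e-01 9.85537190e-01 1.98854138e-04]
```

View pics/a7.png

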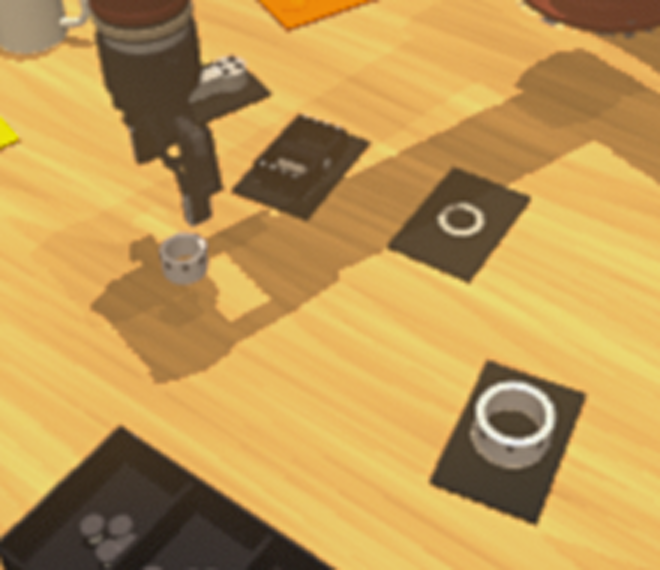

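Large cup sits on its tile (about (301,281)) and the gripper stands over the small cup (191,225). Gripping it.

```bash
python3 -m handwheel '[[[0,0,-0.035,0,0,0],[0,0,-0.024,0,0,0],[0,0,-0.013,0,0,0],[0,0,-0.005,0,0,0],[0,0,0,0,0,0]]]'
python3 -m handwheel '[[[0,0,0,0,0,0],[0,0,0,0,0,0],[0,0,0,0,0,0],[0,0,0,0,0,0],[0,0,0,0,0,0],[0,0,0,0,0,0],[0,0,0,0,0,0],[0,0,0,0,0,0],[0,0,0,0,0,0],[0,0,0,0,0,0],[0,0,0,0,0,0]]]' 0
```

```text
time: 20.13
tool_pos: [0.6308, -0.0848, 0.0023]
tool_rot: [-0.001, 0.169, 0.986, 0.0]
contact_force: [-0.2, -0.7, -0.3]
gripper_width: 0.998
grasp_force: 0.0
time: 21.05
tool_pos: [0.6333, -0.0865, 0.0058]
tool_rot: [0.002, 0.169, 0.986, -0.0]
contact_force: [0.2, 0.0, 6.2]
gripper_width: 0.442
grasp_force: 60.7
```

```bash
python3 -m handwheel '[[[0,0,0.02,0,0,0],[0,0,0.035,0,0,0],[-0.0234,0.0211,0,0,0,0],[-0.0234,0.0211,0,0,0,0],[-0.0234,0.0211,0,0,0,0],[-0.0234,0.0211,0,0,0,0],[-0.0234,0.0211,0,0,0,0],[-0.0234,0.0211,0,0,0,0],[-0.0232,0.0211,0,0,0,0],[-0.0232,0.0211,0,0,0,0],[0,0,0,0,0,0],[0,0,0,0,0,0],[0,0,0,0,0,0]]]'
```

```text
time: 22.13
tool_pos: [0.4453, 0.0826, 0.059]
tool_rot: [0.0, 0.169, 0.986, -0.0]
contact_force: [0.3, 0.0, -0.9]
gripper_width: 0.442
grasp_force: 60.3
```

Grip held, on target. Lower, release, then retreat toward +y, up and out of the view.

```bash
python3 -m handwheel '[[[0,0,-0.025,0,0,0],[0,0,-0.014,0,0,0],[0,0,-0.006,0,0,0],[0,0,-0.002,0,0,0],[0,0,-0.0005,0,0,0],[0,0,0,0,0,0]]]'
python3 -m handwheel '[[[0,0,0,0,0,0],[0,0,0,0,0,0],[0,0,0,0,0,0],[0,0,0,0,0,0],[0,0,0,0,0,0],[0,0,0,0,0,0],[0,0,0,0,0,0],[0,0,0.01,0,0,0],[0,0,0.03,0,0,0],[0,0,0.04,0,0,0],[0,0,0.04,0,0,0],[0,0,0.04,0,0,0],[-0.015,0.035,0,0,0,0],[-0.015,0.035,0,0,0,0],[-0.015,0.035,0,0,0,0],[-0.015,0.035,0,0,0,0],[-0.015,0.035,0,0,0,0],[-0.015,0.035,0,0,0,0]]]' 1
python3 -m handwheel '[[[-0.02,0.035,0,0,0,0],[-0.02,0.035,0,0,0,0],[-0.02,0.035,0,0,0,0],[-0.02,0.035,0,0,0,0],[-0.02,0.035,0,0,0,0],[-0.02,0.035,0,0,0,0],[-0.02,0.035,0,0,0,0],[-0.02,0.035,0,0,0,0],[-0.02,0.035,0,0,0,0],[0,0,0,0,0,0],[0,0,0,0,0,0]]]'
cat > chk.py <<'E'
from fit import *
p=grab_frame("top")[0];q=grab_frame("scene")[0]
cv2.imwrite("pics/f_top.png",cv2.resize(p[105:225,140:360],None,fx=3.6,fy=3.6,interpolation=cv2.INTER_CUBIC))
cv2.imwrite("pics/f_scene.png",cv2.resize(q[140:330,120:350],None,fx=3,fy=3,interpolation=cv2.INTER_CUBIC))
fit("top",p,"large",.622,.2385,0,.006);fit("top",p,"small",.445,.0825,0,.006);fit("top",p,"spanner",.441,-.24,-.34,.006)
E
python3 chk.py
```

```text
time: 22.63
tool_pos: [0.4461, 0.0821, 0.0119]
tool_rot: [0.0, 0.17, 0.985, 0.0]
contact_force: [0.5, 0.2, -0.6]
gripper_width: 0.44
grasp_force: 60.3
time: 24.13
tool_pos: [0.354, 0.2943, 0.1724]
tool_rot: [0.001, 0.169, 0.986, 0.001]
contact_force: [1.6, 0.6, 0.5]
gripper_width: 1.003
grasp_force: 0.0
time: 25.05
tool_pos: [0.1736, 0.6089, 0.1715]
tool_rot: [0.0, 0.168, 0.986, -0.0]
contact_force: [0.7, -1.2, -0.1]
gripper_width: 1.001
grasp_force: 0.0
top large [621.9 238.3] deg 2.3 res 14.2 of 276
top small [446.1  82. ] deg 2.3 res 14.9 of 150
top spanner [ 441.5 -241.8] deg -19.4 res 26.2 of 310
```

View pics/f_top.png

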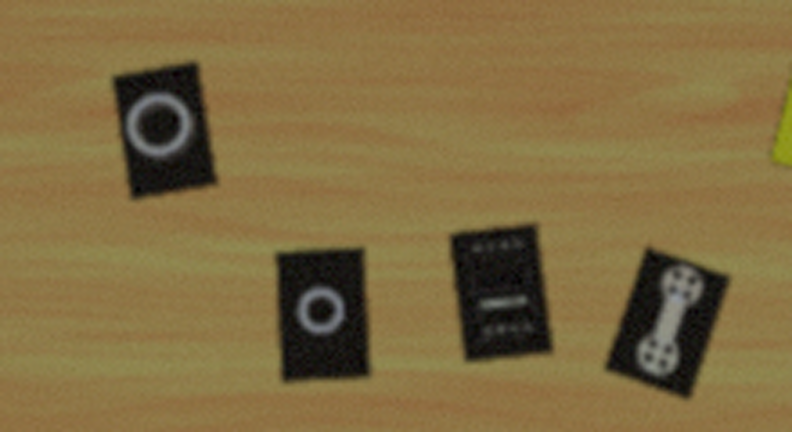

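View pics/f_scene.png

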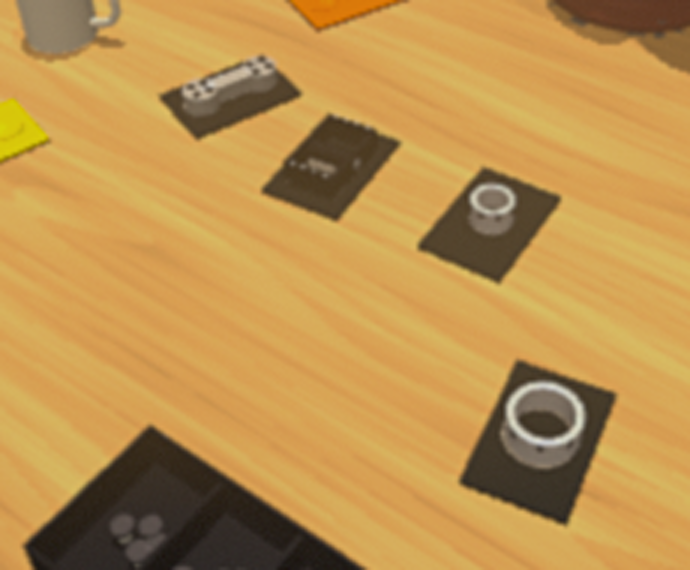

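Top view: both cups, the spanner and the pedal lie on their outlines, with the cups and spanner within about 2 mm. The pedal is black on black, so I'll check it by depth.

```bash
python3 - <<'E'
from h import *
for n,(u0,v0) in (("top",(279,186)),("scene",(231,195))):
    d=np.median([grab_frame(n)[1] for _ in range(5)],0); c=camera_info(n);T=c["T"]
    v,u=np.mgrid[v0-28:v0+28,u0-28:u0+28]; z=d[v,u]
    P=np.stack([(u-c["cx"])/c["fx"]*z,-(v-c["cy"])/c["fy"]*z,-z],-1)@T[:3,:3].T+T[:3,3]
    b=np.median(P[...,2][:6]); h=P[...,2]-b; m=(h>.018)&(z>0)
    w=P[m][:,:2].astype(np.float32); print(n,m.sum(),cv2.minAreaRect(w),h[m].max(),np.median(h[m]))
E
```

```text
top 241 ((0.4666343927383423, -0.08701364696025848), (0.08377175033092499, 0.0559261254966259), 6.817517280578613) 0.034116513593712816 0.028839684920225817
scene 369 ((0.4689692258834839, -0.13350602984428406), (0.1676502376794815, 0.08893240243196487), 89.1301498413086) 0.032311486614098106 0.02694442725751256
```

In the top camera's depth the pedal lies at (0.467, -0.087), turned 6.8°, flat. Its tile is at (0.467, -0.086), 7.1°. All good.

```bash
python3 -c "
from plant import *
print(job_done())"
```

```text
the job is handed in; nothing more can be done
None
```

All four parts lie flat on their own tiles, each within about 2 mm of its outline in the top camera. The pedal and spanner are turned to match, and the job was handed in after about 25 s; the mug and grease tub were never touched.

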